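# Draw out the counter pointer to its second stop and hold it

## Robot

A 6-joint arm with a two-finger parallel gripper is mounted at the origin on the work surface. World frame = base frame: x ahead of the robot, y to its left, z up, the work surface at z = 0. Lengths are in mm, angles in rad, forces in N, time in s.
With the tool pointing down it reaches from about 275 to 825 mm from the base axis. Payload 5.2 kg.
Tool frame: the origin (TCP) lies on the centre line of the jaws, within the pads' length; the fingertips stand tcp_to_tips ahead of it and the grasp point (between the pads) lies 8 mm behind it (tcp_to_tips is the distance from the TCP to the fingertips, in mm); z points along the fingers, y is the line along which they close (so a half turn about z gives the same grasp; the last joint's range is limited). The gripper opens to 93 mm and grips with 3 to 60 N. Pads are 15 mm wide; open, the fingers measure 128 mm over their backs; the gripper's body (75 mm by 188 mm) begins 65 mm behind the grasp point.
Start: joints at [1.091, 0.259, 1.535, -0, 1.348, -0.203], TCP at [150.281, 529.075, 229.653] pointing down, gripper open.
Joint ranges: [-3.14, 3.14], [-0.91, 2.08], [0.19, 2.58], [-1.22, 4.36], [0.22, 2.71], [-3.12, 3.12]. Speed limits (rad/s): [2.57, 2.57, 3.14, 3.14, 3.14, 3.14].

## Interface

Orientations are given as [roll, pitch, yaw] about the fixed x, y, z axes, in that order (R = Rz(yaw) Ry(pitch) Rx(roll)).
In Python, from workcell import sense, get_image, finish_job, regions_of, mark_of, tcp_to_tips gives the robot as it stands.
- The arm moves only by the shell command python3 -m pendant 'ROWS' [FORCE]. ROWS is text: rows parted by semicolons, each of 7 numbers parted by spaces: the shift along the tool's x, y, z in units of 0.025 m (1.0 is 0.025 m), then the turn, a rotation vector about the tool's x, y, z in units of 0.08 rad (1.0 is 0.08 rad), then the opening in per cent of the stroke, from 0 (shut) to 100 (fully open). In form: dx dy dz wx wy wz jaw; .... A call has 1 to 8 rows; each row shifts and turns the commanded pose from where the row before left it, along the tool's axes as they then stand; what a row does not reach is not made up. A row lasts 1/12 s, in which the tool goes at most 41.7 mm and 7.16 degrees, less where a joint would pass 70% of its speed; a pose out of reach is approached as far as the arm can. A call with a number of a shift or a turn outside -1 to 1 is refused whole. A call with a gripper value outside its range is refused whole. The fingers move at their own pace and stop on an object; FORCE is the grip in N (left out, the last holds). Time passes only in rows, so rows that do not move let the fingers close. It gives the time, the measured TCP pose, the force, the opening and the grip force at its end, in the units of the state.
- sense(): the state, without advancing time (a new reading comes with each control period).
- get_image(name): name is "scene" or "top" or "wrist"; returns a dict with "img" (480x640x3 uint8, red, green, blue), "depth" (480x640 float32, mm along the optical axis (not along the pixel's ray), 0 where there is no reading), "camera_matrix" (3x3 intrinsics, pixels), "k1" (the pictures are not rectified: a ray, as slopes to the right and down, at radius r is drawn at 1 + k1 r^2 times it, then the intrinsics apply), "cam_to_world" (4x4, takes a point from camera to world coordinates); the wrist camera has in their place "T_tool_cam" (4x4, takes a point from camera to tool coordinates, whose origin is the TCP and whose axes are the flange's). Camera axes: x right, y up, looking along -z (the intrinsics and any distortion apply to the point x, -y, -z); pixel columns grow to the right and rows downward; lengths in mm; the calibration is good to about 2 mm. A picture is of the moment at which its call begins: read the wrist's pose just before it.
- finish_job(): hands the job in; it is judged then, once.
Trained networks look in a picture, given as the dict that the camera call returned (one of the last four; its "shot" number tells which), for a name from the list of things; names that differ only in an ending like _2 or _b are one class to them, and where a whole thing is asked for, a point or a joint stands for the part that bears it (a point fixed in the world has none). Each returns a list of dicts, best first, with "conf" (0 to 1); they miss things now and then, are a little off and sometimes report something else, mostly with a low value. They report only what shows in the picture. A call takes as long as a camera call.
- regions_of(picture, name): "pixels" (480x640 bool, what is visible of it) and "rect" ([left, top, width, height] in pixels, round what is visible of it).
- mark_of(picture, name): "point" ([column, row] in pixels: a listed point, or the origin of a listed thing).
The state is a dict: "clock": time; "joint_positions": joint angles; "qd": joint speeds; "tau": joint torques, N m; "position": TCP position; "ee_rot": TCP orientation; "wrist_force": force on the tool from outside, world axes, zero at the start; "moment": the same for the moment, N m; "finger_gap": finger opening in mm; "gripper_force": force on a finger pad.
Only numpy, scipy, OpenCV 4.12 (cv2) and the standard library are available. Lean on these libraries where they do the work, as an engineer would, in place of code of your own. Each camera call takes 0.05 s, during which the arm holds its last target. There are 200 camera calls.

## Task

Show a customer the telescoping pointer in its counter stand: press the red release button gently until the rod jumps free (the button is thin plastic and must never feel 20 N), then take the orange knob with a light grip (its hollow shell must not be squeezed with more than 35 N nor wrenched hard against the stop) and draw it straight out past the first stop until it is fully extended at the second stop. Finish while still holding the knob with the pointer fully extended, because it slides back when let go; leave everything else on the counter alone.

Things in the scene. Friction and masses are not known exactly. Their poses are not given: they have to be found in the camera images.
- pointer_stand: fixed stand holding the telescoping pointer level: black base 170 x 90 x 12 mm, two black posts, cream barrel 26 mm thick, its axis 75 mm above the counter. Origin: on the counter straight below the button. +x: level, along the barrel towards the orange knob, the way the rod is pulled out; along it the base spans -105 to +65 mm, the barrel -106 to +50 mm. z up; yaw varies
- button_top (a point): centre of the top face of the round red release button, 22 mm wide, on top of the barrel, 104 mm above the counter when up; it stands 12 mm proud of its black ring and 16 mm proud of the barrel. Pressed straight down
- button (a joint): how far the red button is pressed, m: 0 up, 0.008 fully down. Spring: about 1.6 N to start, 3.6 N at 0.0045 where the catch lets the rod go, 5.2 N fully down; it comes back up by itself. Until it is pressed the rod is locked
- knob_center (a point): middle of the gripping part of the orange pull knob on the end of the rod, 75 mm above the counter, on the barrel's axis; at the start 100 mm from the button along the stand's +x. The gripping part is a 22 mm thick cylinder, 34 mm long along the axis (17 mm each way from this point), with a 32 mm wide, 6 mm thick end flange on its outer (+x) end to pull against. Between it and the barrel there are 33 mm of bare steel rod 10 mm thick. A grip of 10 to 20 N holds it well
- rod (a joint): travel of the steel rod (with the knob) out of the brass sleeve, m: 0 home and locked, 0.070 = first stop. Once the button is pressed a spring makes it jump out by itself to about 0.016 to 0.024; beyond that the same spring pulls it back in, 2.0 N at the first stop
- sleeve (a joint): travel of the brass sleeve (17 mm thick, hidden in the barrel at first) out of the barrel, m: 0 home, 0.070 = second stop. It follows only once the rod is at the first stop; 3 to 4 N pull it out against its return spring. So the knob stands rod + sleeve beyond its start, 0.140 at the second stop; let go, both slide back
- calculator: tan desktop calculator, 210 x 160 x 63 mm, loose, to be left alone; origin at the centre of its underside
- tester: chrome coin-cell battery tester, 65 x 100 x 37 mm, loose, to be left alone; origin at the centre of its underside
- display_cube: smoked clear acrylic display cube, 70 x 70 x 70 mm, loose, to be left alone; origin at the centre of its underside
- counter_bell: brass counter bell, 76 wide, 55 mm, loose, to be left alone; origin at the centre of its underside
- keypad: flat black rubber spare keypad, 95 x 75 x 11 mm, loose, to be left alone; origin at the centre of its underside
- steel_key: short steel showcase key lying flat, 62 x 24 x 4 mm, loose, to be left alone; origin at the centre of its underside
- cell_box: cream open tray of coin cells, 70 x 100 x 20 mm, loose, to be left alone; origin at the centre of its underside

How it is judged (in metres and radians):
On the way, in this order (a step that is already met when the one before it is completed fails the run):
1. the release button is pressed down with the rod still home (value of joint button above 0.0035 m and value of joint rod below 0.01 m).
2. the rod is drawn out to the first stop (value of joint rod above 0.062 m).
At the end, for the whole second after the job is handed in: rod within 6 mm of the first stop's 70 mm and sleeve within 8 mm of its 70 mm (the pointer is at its second stop), with the gripper's fingers still holding the knob (over 0.8 N of contact) (value of joint rod above 0.064 m and value of joint sleeve above 0.062 m and contact force between the fingers and rod above 0.8 N); the arm keeps its last pose, push and grip.
It fails at once if the button is pressed with 20 N or more (contact force between any of the fingers, the arm and button above 20 N).
It fails at once if the knob or rod is squeezed or tugged with 70 N or more, both fingers added up (a grip of 35 N on each side) (contact force between any of the fingers, the arm and rod above 70 N).
It fails at once if something else on the counter is moved by more than 15 mm (distance of any of calculator, tester, display_cube, counter_bell, keypad, steel_key, cell_box from where it was at the start of the episode above 0.015 m).
It also fails if it takes over 48 s, if anything falls off the work surface, if the arm or the gripper's body presses on something with over 40 N, if the wrist force passes 120 N, or if a joint passes its speed limit or range.

## Working session

There is one attempt and no reset: what is moved stays moved. The work goes in short steps, Python scripts to look and compute and a shell command to move; the robot and the scene stay as the last step left them, time stands still between calls to the robot, and variables do not carry over. Pictures are saved under pics/ and viewed, at most 10 in all, crops included, and the job is handed in when it is done.

```bash
mkdir -p pics
cat > h.py <<'E'
import numpy as np, cv2
from workcell import *
def ray(p,uv):
    K=np.array(p["camera_matrix"]);k=p["k1"]
    a=np.array([(uv[0]-K[0,2])/K[0,0],(uv[1]-K[1,2])/K[1,1]]);b=a.copy()
    for _ in range(20): b=a/(1+k*(b@b))
    return np.array([b[0],-b[1],-1.])
def c2w(p):
    if "cam_to_world" in p: return np.array(p["cam_to_world"])
    from scipy.spatial.transform import Rotation as R
    s=p["state"];T=np.eye(4);T[:3,:3]=R.from_euler('xyz',s["ee_rot"]).as_matrix();T[:3,3]=s["position"]
    return T@np.array(p["T_tool_cam"])
def at_z(p,uv,z):
    T=c2w(p);d=T[:3,:3]@ray(p,uv);o=T[:3,3];return o+d*(z-o[2])/d[2]
def at_depth(p,uv):
    T=c2w(p);u,v=int(round(uv[0])),int(round(uv[1]));return T[:3,3]+T[:3,:3]@(ray(p,uv)*float(p["depth"][v,u]))
def shot(n):
    s=sense();p=get_image(n);p["state"]=s;return p
def save(p,f): cv2.imwrite(f,cv2.cvtColor(p["img"],cv2.COLOR_RGB2BGR))
E
python3 - <<'E'
from h import *
s=sense();print(s["position"],s["ee_rot"],s["finger_gap"],tcp_to_tips if not callable(tcp_to_tips) else tcp_to_tips())
ps={n:shot(n) for n in("top","scene")}
for n,p in ps.items():
    save(p,f"pics/{n}0.png")
    for nm,z in(("button_top",104),("knob_center",75),("pointer_stand",0)):
        for m in mark_of(p,nm)[:2]:
            print(n,nm,np.round(m["point"],1),round(m["conf"],2),at_z(p,m["point"],z).round(1),at_depth(p,m["point"]).round(1))
p=ps["top"]
for nm,z in(("calculator",0),("tester",0),("display_cube",0),("counter_bell",0),("keypad",0),("steel_key",0),("cell_box",0)):
    for m in mark_of(p,nm)[:1]: print(nm,round(m["conf"],2),np.round(m["point"]),at_z(p,m["point"],z).round(0))
E
```

```text
[150.043286   528.59283025 228.83418613] [-3.13981795e+00 -3.36527859e-04  2.86478746e+00] 93.05338385445248 11.0
top button_top [178.6 228. ] 0.67 [545.6 342.8 104. ] [554.6 364.   34.5]
top button_top [397.6 219.6] 0.37 [ 580.2 -210.2  104. ] [ 580.5 -210.4  102.4]
top pointer_stand [392.6 226.8] 0.87 [ 576.3 -211.4    0. ] [ 564.2 -200.1   85.8]
top pointer_stand [176.3 227.3] 0.55 [560.9 380.9   0. ] [555.9 369.1  38.1]
scene button_top [285.4 199.1] 0.68 [ 497.8 -200.8  104. ] [ 480.9 -215.7   85.3]
scene button_top [261.4 213.1] 0.51 [ 574.9 -214.8  104. ] [ 572.  -217.7  100.4]
scene knob_center [283.6 200.9] 0.72 [ 480.1 -223.1   75. ] [ 486.8 -217.2   82.4]
scene pointer_stand [265.7 240.1] 0.9 [ 565.  -219.7    0. ] [ 573.1 -211.7   10.9]
calculator 0.58 [176. 232.] [548. 382.   0.]
tester 0.63 [486. 306.] [ 369. -463.    0.]
display_cube 0.78 [484. 220.] [ 602. -462.    0.]
counter_bell 0.92 [487. 274.] [ 453. -470.    0.]
keypad 0.61 [274. 285.] [411. 108.   0.]
steel_key 0.42 [319. 154.] [776.  -5.   0.]
cell_box 0.98 [404. 170.] [ 736. -241.    0.]
```

```bash
python3 -c "
import cv2,os;print(os.listdir('pics'))"
```

```text
['scene0.png', 'top0.png']
```

View pics/top0.png

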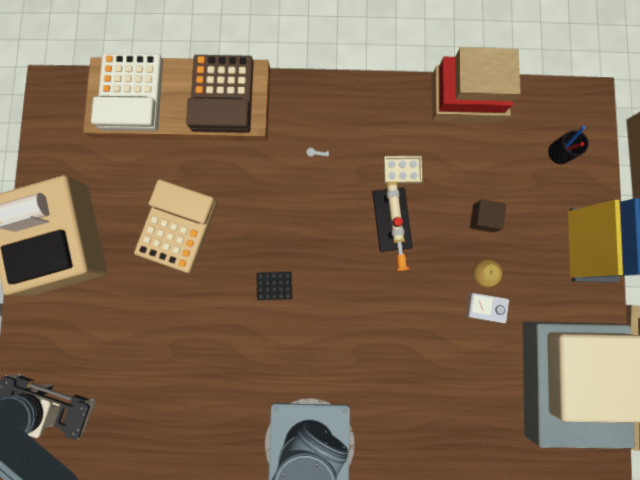

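View pics/scene0.png

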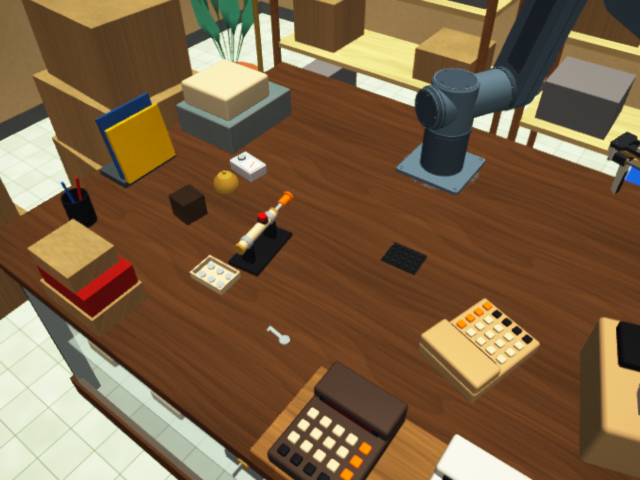

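The top view shows the stand at pixels (392,222), with the red button at (397,220) and the orange knob at (402,263), pulling towards the robot. The scene view agrees, with the button at (262,215) and the knob at (286,198). The route looks clear, so I'm moving over the stand.

```bash
python3 -m pendant '-.93 -1 0 0 0 0 0; -.93 -1 0 0 0 0 0; -.93 -1 0 0 0 0 0; -.93 -1 0 0 0 0 0; -.93 -1 0 0 0 0 0; -.93 -1 0 0 0 0 0; -.93 -1 0 0 0 0 0; -.93 -1 0 0 0 0 0' 15
```

```text
clock: 1.42
position: [274.9, 284.5, 229.9]
ee_rot: [3.141, 0.001, 2.865]
wrist_force: [1.1, -0.2, -0.2]
finger_gap: 44.0
gripper_force: 0.0
```

```bash
python3 -m pendant '-.93 -1 0 0 0 0 0; -.93 -1 0 0 0 0 0; -.93 -1 0 0 0 0 0; -.93 -1 0 0 0 0 0; -.93 -1 0 0 0 0 0; -.93 -1 0 0 0 0 0; -.93 -1 0 0 0 0 0; -.93 -1 0 0 0 0 0'
```

```text
clock: 2.08
position: [399.3, 40.9, 230.0]
ee_rot: [3.141, 0.001, 2.864]
wrist_force: [0.6, 1.0, 0.2]
finger_gap: 0.6
gripper_force: 0.0
```

```bash
python3 -m pendant '-.93 -1 0 0 0 0 0; -.93 -1 0 0 0 0 0; -.93 -1 0 0 0 0 0; -.93 -1 0 0 0 0 0; -.93 -1 0 0 0 0 0; -.93 -1 0 0 0 0 0; -.93 -1 0 0 0 0 0; -.5 -.5 0 0 0 0 0'; python3 -m pendant '0 0 0 0 0 -1 0; 0 0 0 0 0 -1 0; 0 0 0 0 0 -1 0; 0 0 0 0 0 -1 0; 0 0 0 0 0 -1 0; 0 0 0 0 0 0 0; 0 0 0 0 0 0 0'
python3 - <<'E'
from h import *
p=shot("wrist");save(p,"pics/w1.png");print(p["state"]["position"],p["state"]["ee_rot"],np.round(p["T_tool_cam"],2).tolist(),p["state"]["finger_gap"],p["state"]["wrist_force"])
for nm,z in(("button_top",104),("knob_center",75)):
    for m in mark_of(p,nm)[:2]: print(nm,np.round(m["point"],1),round(m["conf"],2),at_z(p,m["point"],z).round(1),at_depth(p,m["point"]).round(1))
    for m in regions_of(p,nm)[:2]:
        v,u=np.nonzero(m["pixels"]);print(" reg",nm,m["rect"],m["conf"],at_z(p,(u.mean(),v.mean()),z).round(1))
E
```

```text
clock: 2.75
position: [517.4, -189.3, 229.4]
ee_rot: [-3.14, 0.001, 2.863]
wrist_force: [1.1, 1.2, 0.4]
finger_gap: 0.7
gripper_force: 0.0
clock: 3.33
position: [516.2, -185.6, 229.7]
ee_rot: [-3.142, 0.0, -3.021]
wrist_force: [1.2, 0.9, 0.1]
finger_gap: 0.4
gripper_force: 0.0
[ 516.15080999 -185.62288871  229.66930613] [-3.14158849e+00  5.00257028e-06 -3.02077930e+00] [[-0.0, 0.96, 0.27, 74.02], [1.0, 0.0, -0.0, -0.66], [-0.0, 0.27, -0.96, -156.01], [0.0, 0.0, 0.0, 1.0]] 0.41121152746756756 [1.17858176 0.85704043 0.0836789 ]
button_top [282.4 302.6] 0.79 [ 578.6 -212.6  104. ] [ 578.  -212.5  105.1]
 reg button_top [270.5, 287.6, 22.1, 22.6] 0.85 [ 573.5 -215.3  104. ]
knob_center [281.5 185.2] 0.87 [ 478.9 -225.6   75. ] [ 477.6 -224.6   86. ]
knob_center [ 86.2 264.3] 0.32 [ 576.8 -409.2   75. ] [ 585.7 -423.4   54.4]
 reg knob_center [261.4, 159.5, 36.1, 83.9] 0.6 [ 483.3 -224.9   75. ]
 reg knob_center [271.1, 290.2, 23.2, 18.4] 0.3 [ 586.4 -217.5   75. ]
```

View pics/w1.png

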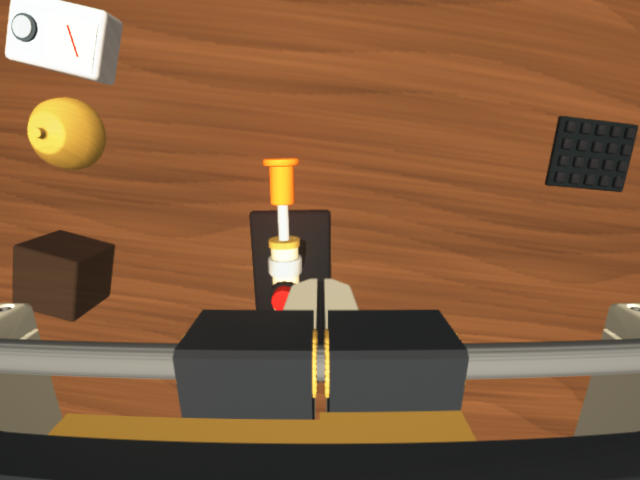

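The wrist view shows the button at (282,300), half behind the fingers, and the knob at (281,185). The measured button-to-knob distance is 100.6 mm against the stated 100 mm, with a yaw of about -3.008. I'm moving above the button.

```bash
python3 -m pendant '-.4 -.225 .5 0 0 -.16 0; -.4 -.225 .5 0 0 0 0; -.4 -.225 .5 0 0 0 0; -.4 -.225 .5 0 0 0 0; -.4 -.225 .6 0 0 0 0; -.37 -.225 .8 0 0 0 0; 0 0 .4 0 0 0 0; 0 0 0 0 0 0 0'
python3 - <<'E'
from h import *
s=sense();print(s["position"],s["ee_rot"],s["wrist_force"])
p=shot("scene");save(p,"pics/s2.png");i=p["img"][150:270,190:350];cv2.imwrite("pics/s2c.png",cv2.resize(cv2.cvtColor(i,cv2.COLOR_RGB2BGR),None,fx=5,fy=5,interpolation=cv2.INTER_CUBIC))
E
```

```text
clock: 4.25
position: [577.7, -210.2, 131.6]
ee_rot: [3.138, -0.005, -3.006]
wrist_force: [-0.8, 1.3, -0.4]
finger_gap: 0.5
gripper_force: 0.0
[ 577.72659238 -210.2466456   131.56273264] [ 3.13799723 -0.00465935 -3.00600196] [-0.79775037  1.28324337 -0.4238602 ]
```

View pics/s2c.png

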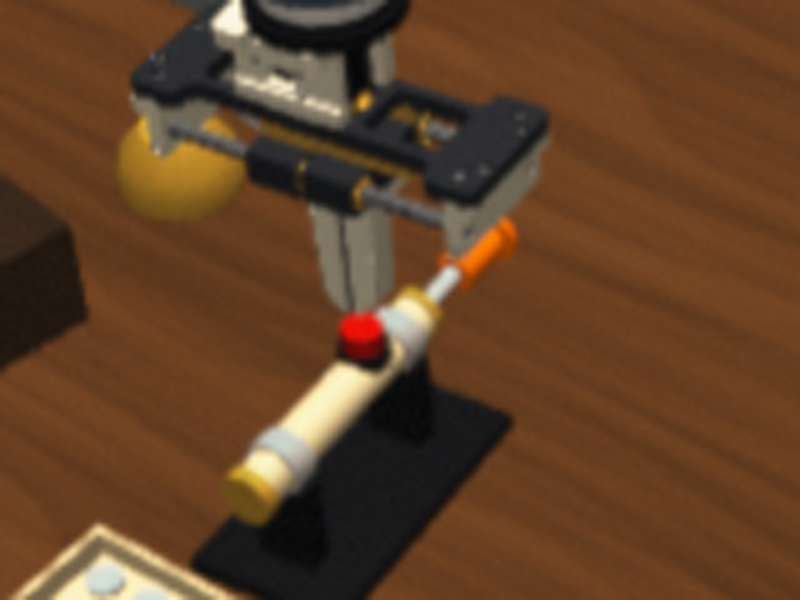

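The scene crop shows the closed fingertips just above the red button (crop pixel 362,336) and roughly centred on it. I'm lowering gently.

```bash
python3 -m pendant '-.05 -.06 .12 0 0 0 0; 0 0 .12 0 0 0 0; 0 0 .12 0 0 0 0; 0 0 .12 0 0 0 0; 0 0 0 0 0 0 0; 0 0 0 0 0 0 0'; python3 -m pendant '0 0 .05 0 0 0 0; 0 0 .05 0 0 0 0; 0 0 .05 0 0 0 0; 0 0 .05 0 0 0 0; 0 0 0 0 0 0 0;0 0 0 0 0 0 0'; python3 -m pendant '0 0 .04 0 0 0 0; 0 0 .04 0 0 0 0; 0 0 .04 0 0 0 0; 0 0 0 0 0 0 0;0 0 0 0 0 0 0'
python3 - <<'E'
from h import *
p=shot("wrist")
for nm,z in(("knob_center",75),):
    for m in mark_of(p,nm)[:2]: print(nm,np.round(m["point"],1),round(m["conf"],2),at_z(p,m["point"],z).round(1))
E
```

```text
clock: 4.8
position: [580.7, -212.4, 122.8]
ee_rot: [3.142, -0.0, -3.006]
wrist_force: [0.1, 0.1, -0.0]
finger_gap: 0.7
gripper_force: 0.0
clock: 5.3
position: [580.8, -212.4, 117.5]
ee_rot: [3.141, -0.0, -3.006]
wrist_force: [0.6, -0.3, -0.4]
finger_gap: 0.3
gripper_force: 0.0
clock: 5.72
position: [580.9, -212.5, 114.8]
ee_rot: [-3.141, 0.0, -3.006]
wrist_force: [-0.0, -0.1, 1.0]
finger_gap: 0.6
gripper_force: 0.6
knob_center [322.6  90.3] 0.77 [ 478. -226.   75.]
```

```bash
python3 -m pendant '0 0 .05 0 0 0 0; 0 0 .05 0 0 0 0; 0 0 .05 0 0 0 0; 0 0 .05 0 0 0 0; 0 0 0 0 0 0 0;0 0 0 0 0 0 0'
cat > k.py <<'E'
from h import *
p=shot("wrist")
for m in mark_of(p,"knob_center")[:2]: print("knob",np.round(m["point"],1),round(m["conf"],2),at_z(p,m["point"],75).round(1))
E
python3 k.py
```

```text
clock: 6.32
position: [580.9, -212.5, 109.8]
ee_rot: [-3.141, 0.0, -3.006]
wrist_force: [-0.5, 0.9, 3.0]
finger_gap: 0.8
gripper_force: 1.9
knob [321.7  57.5] 0.97 [ 463.2 -228.5   75. ]
```

```bash
python3 -m pendant '0 0 .05 0 0 0 0; 0 0 0 0 0 0 0;0 0 0 0 0 0 0;0 0 0 0 0 0 0'; python3 k.py
```

```text
clock: 6.75
position: [580.9, -212.5, 108.5]
ee_rot: [-3.141, 0.0, -3.006]
wrist_force: [-0.5, 0.3, 3.6]
finger_gap: 0.6
gripper_force: 2.2
knob [323.   57.9] 0.93 [ 463.6 -227.8   75. ]
knob [322.3 240.4] 0.5 [ 557.8 -215.2   75. ]
```

The rod has jumped out about 16 mm. I'm raising, opening the jaws and moving toward the knob.

```bash
python3 -m pendant '0 0 -.6 0 0 0 0; 0 0 -.8 0 0 0 20; .4 0 -.6 0 0 0 60; .6 0 0 0 0 0 60; .6 0 0 0 0 0 60; .6 0 0 0 0 0 60;0 0 0 0 0 0 60;0 0 0 0 0 0 60'
cat > k2.py <<'E'
from h import *
import sys
p=shot("wrist");s=p["state"];save(p,sys.argv[1]);print(s["position"],s["ee_rot"],s["finger_gap"])
for m in mark_of(p,"knob_center")[:2]: print("knob",np.round(m["point"],1),round(m["conf"],2),at_z(p,m["point"],75).round(1),at_depth(p,m["point"]).round(1))
for m in mark_of(p,"button_top")[:1]: print("btn",np.round(m["point"],1),round(m["conf"],2),at_z(p,m["point"],104).round(1))
E
python3 k2.py pics/w3.png
```

```text
clock: 7.52
position: [525.9, -219.9, 158.0]
ee_rot: [3.141, -0.0, -3.007]
wrist_force: [1.1, 0.1, -0.9]
finger_gap: 42.2
gripper_force: 0.0
[ 525.94096506 -219.87865132  158.01639061] [ 3.14097114e+00 -3.58093741e-04 -3.00657969e+00] 42.21353518830764
knob [322.8 164.3] 0.91 [ 463.  -227.3   75. ] [ 462.5 -227.5   88.3]
knob [320.3 342. ] 0.25 [ 597.6 -210.7   75. ] [ 579.7 -213.2  104.6]
btn [321.2 340.2] 0.85 [ 578.6 -212.7  104. ]
```

View pics/w3.png

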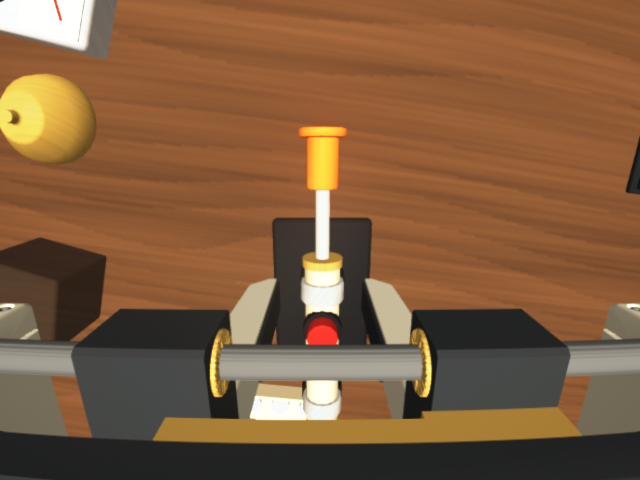

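The jaws are open in line with the barrel, and the knob is at (323,164), i.e. about (463, -227.5). I'm descending over it.

```bash
python3 -m pendant '.5 0 .2 0 0 0 60; .5 .04 .2 0 0 0 60; .5 0 .2 0 0 0 60; .5 0 .3 0 0 0 60; .54 0 .4 0 0 0 60; 0 0 0 0 0 0 60; 0 0 0 0 0 0 60'; python3 -m pendant '0 0 .5 0 0 0 60; 0 0 .5 0 0 0 60; 0 0 .5 0 0 0 60; 0 0 .5 0 0 0 60; 0 0 .34 0 0 0 60; 0 0 0 0 0 0 60;0 0 0 0 0 0 60'; python3 k2.py pics/w4.png
```

```text
clock: 8.25
position: [463.4, -227.4, 125.6]
ee_rot: [3.141, -0.0, -3.006]
wrist_force: [0.7, -0.4, 0.4]
finger_gap: 55.9
gripper_force: 0.0
clock: 8.83
position: [463.9, -227.5, 67.4]
ee_rot: [3.141, -0.0, -3.005]
wrist_force: [0.3, -0.4, -0.4]
finger_gap: 55.6
gripper_force: 0.0
[ 463.92804396 -227.52067548   67.44755048] [ 3.14138389e+00 -4.68711308e-05 -3.00517432e+00] 55.57765510721944
knob [317.4 308.3] 0.81 [ 463.1 -229.6   75. ] [ 457.8 -230.3   85.9]
```

View pics/w4.png

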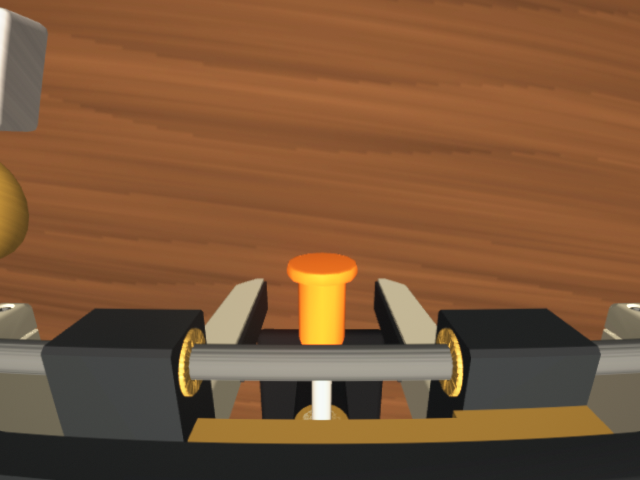

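The knob at (321,310) sits centred between the pads, with the flange beyond them. I'm closing at 15 N.

```bash
python3 -m pendant '0 0 0 0 0 0 10; 0 0 0 0 0 0 10; 0 0 0 0 0 0 10; 0 0 0 0 0 0 10; 0 0 0 0 0 0 10; 0 0 0 0 0 0 10; 0 0 0 0 0 0 10; 0 0 0 0 0 0 10' 15; python3 -m pendant '.1 0 0 0 0 0 10; .15 0 0 0 0 0 10; .15 0 0 0 0 0 10; .15 0 0 0 0 0 10; .15 0 0 0 0 0 10; .15 0 0 0 0 0 10; .15 0 0 0 0 0 10; 0 0 0 0 0 0 10'
```

```text
clock: 9.65
position: [463.2, -227.4, 67.4]
ee_rot: [3.141, -0.0, -3.006]
wrist_force: [-0.1, 1.2, 0.7]
finger_gap: 21.8
gripper_force: 15.0
clock: 10.32
position: [437.8, -231.0, 67.4]
ee_rot: [3.141, -0.0, -3.006]
wrist_force: [1.3, 2.1, 0.8]
finger_gap: 21.5
gripper_force: 15.0
```

```bash
python3 -m pendant '.15 0 0 0 0 0 10; .15 0 0 0 0 0 10; .15 0 0 0 0 0 10; .15 0 0 0 0 0 10; .15 0 0 0 0 0 10; .15 0 0 0 0 0 10; .15 0 0 0 0 0 10; .15 0 0 0 0 0 10'; python3 -m pendant '.15 0 0 0 0 0 10; .15 0 0 0 0 0 10; .15 0 0 0 0 0 10; .15 0 0 0 0 0 10; .15 0 0 0 0 0 10; .15 0 0 0 0 0 10; .15 0 0 0 0 0 10; .15 0 0 0 0 0 10'; python3 k2.py pics/w5.png
```

```text
clock: 10.98
position: [408.6, -235.1, 67.5]
ee_rot: [-3.141, 0.0, -3.006]
wrist_force: [2.9, 2.4, -0.3]
finger_gap: 21.6
gripper_force: 15.0
clock: 11.65
position: [378.7, -239.1, 67.4]
ee_rot: [-3.142, 0.0, -3.006]
wrist_force: [3.2, 1.2, -0.2]
finger_gap: 21.8
gripper_force: 15.0
[ 378.74289933 -239.14103134   67.43475304] [-3.14152717e+00  1.16316602e-04 -3.00560216e+00] 21.76941363787564
```

View pics/w5.png

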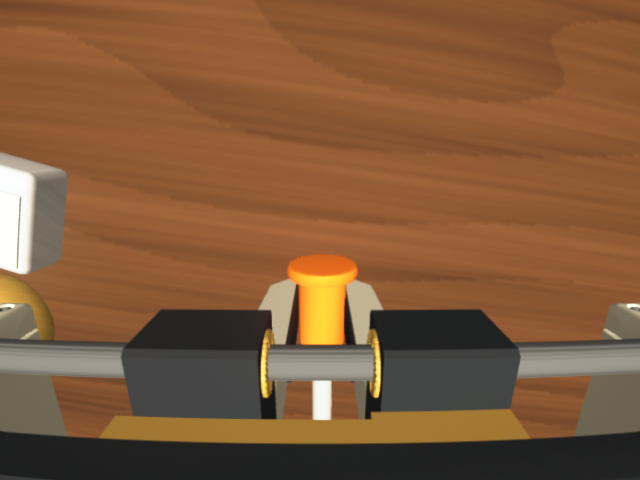

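The knob is unchanged in the jaws (321,310), so there is no slip. I'm continuing, then creeping to the second stop.

```bash
python3 -m pendant '.15 0 0 0 0 0 10; .15 0 0 0 0 0 10; .15 0 0 0 0 0 10; .15 0 0 0 0 0 10; .15 0 0 0 0 0 10; .15 0 0 0 0 0 10; .15 0 0 0 0 0 10; .15 0 0 0 0 0 10'; for i in 1; do :; done; python3 -m pendant '.06 0 0 0 0 0 10; .06 0 0 0 0 0 10; .06 0 0 0 0 0 10; .06 0 0 0 0 0 10; 0 0 0 0 0 0 10; 0 0 0 0 0 0 10'
```

```text
clock: 12.47
position: [348.9, -243.1, 67.4]
ee_rot: [3.142, 0.0, -3.006]
wrist_force: [3.3, 1.9, -0.4]
finger_gap: 21.2
gripper_force: 15.0
clock: 12.97
position: [343.3, -243.9, 67.4]
ee_rot: [3.141, -0.0, -3.006]
wrist_force: [2.7, 1.5, 0.3]
finger_gap: 21.2
gripper_force: 15.0
```

```bash
python3 -m pendant '.04 0 0 0 0 0 10; 0 0 0 0 0 0 10; .04 0 0 0 0 0 10; 0 0 0 0 0 0 10;0 0 0 0 0 0 10'; python3 -m pendant '.04 0 0 0 0 0 10; 0 0 0 0 0 0 10;0 0 0 0 0 0 10'
```

```text
clock: 13.38
position: [341.3, -244.2, 67.4]
ee_rot: [3.142, -0.0, -3.006]
wrist_force: [2.8, 1.5, -0.7]
finger_gap: 21.0
gripper_force: 15.0
clock: 13.63
position: [340.5, -244.4, 67.4]
ee_rot: [-3.141, 0.0, -3.006]
wrist_force: [4.5, 1.9, -0.7]
finger_gap: 21.6
gripper_force: 15.0
```

```bash
python3 -m pendant '.03 0 0 0 0 0 10; 0 0 0 0 0 0 10;0 0 0 0 0 0 10'; python3 -m pendant '.03 0 0 0 0 0 10; 0 0 0 0 0 0 10;0 0 0 0 0 0 10'
python3 - <<'E'
from h import *
p=shot("scene")
i=p["img"][130:250,220:380];cv2.imwrite("pics/s6.png",cv2.resize(cv2.cvtColor(i,cv2.COLOR_RGB2BGR),None,fx=5,fy=5,interpolation=cv2.INTER_CUBIC))
E
```

```text
clock: 13.88
position: [340.5, -244.6, 67.6]
ee_rot: [-3.141, 0.002, -3.006]
wrist_force: [6.7, 3.0, -0.2]
finger_gap: 21.4
gripper_force: 15.0
clock: 14.13
position: [340.5, -244.8, 67.8]
ee_rot: [-3.14, 0.003, -3.006]
wrist_force: [9.7, 4.6, -0.9]
finger_gap: 21.4
gripper_force: 15.0
```

View pics/s6.png

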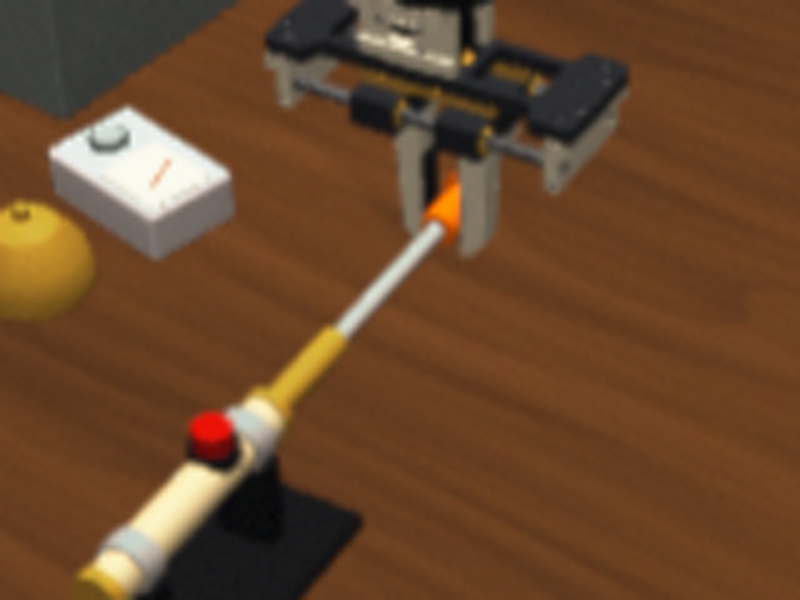

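The scene crop shows the brass sleeve fully out (345,335), the bare rod beyond it, and the knob held between the fingers (445,210). Position has stalled while force rises to about 10 N at roughly 140 mm of travel, so this is the second stop.

```bash
python3 -c "
from workcell import *
s=sense();print(s['position'],s['wrist_force'],s['gripper_force']);print(finish_job())"
```

```text
[ 340.47304201 -244.82637923   67.75367546] [10.86881085  3.47284645 -0.63141608] 15.013059675693512
the job is handed in; nothing more can be done
None
```

I pressed the button gently (about 4 N), the rod jumped free, and I drew the pointer out to its second stop (about 140 mm of travel); I handed the job in still holding the knob with a 15 N grip, and no verdict came back.

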